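# Clamp a rock core in the cradle with its cam lever

### The arm

A 6-joint arm with a two-finger parallel gripper is mounted at the origin on the work surface. World frame = base frame: x ahead of the robot, y to its left, z up, the work surface at z = 0. Lengths are in m, angles in rad, forces in N, time in s.
With the tool pointing down it reaches from about 0.375 to 0.975 m from the base axis. Payload 3.8 kg.
Tool frame: the origin (TCP) lies on the mounting face of the last link; the fingertips stand 173 mm ahead of it and the grasp point (between the pads) lies 155 mm ahead of it; z points along the fingers, y is the line along which they close (so a half turn about z gives the same grasp; the last joint's range is limited). The gripper opens to 85 mm and grips with 20 to 120 N. Pads are 22 mm wide; open, the fingers measure 114 mm over their backs; the gripper's body (76 mm by 85 mm) begins 54 mm behind the grasp point. The pads swing forward as they close: fully open they stand 13 mm farther back than shut.
Start: joints at [1.302, 0.264, 1.604, -0, 1.274, -0.037], TCP at [0.155, 0.657, 0.405] pointing down, gripper open.
Joint ranges: [-2.63, 2.63], [-0.94, 2.18], [0.31, 2.57], [-1.31, 4.45], [0, 2.66], [-2.55, 2.55]. Speed limits (rad/s): [2.57, 2.57, 3.14, 3.14, 3.14, 3.14].

### API

Orientations are given as a rotation vector (axis times angle).
In Python, from workcell import bot gives the robot as it stands.
- The arm moves only by the tool drive_tool, never from a script. Its argument "increments" is a list of rows, each an object with "delta_pos": the shift along the tool's x, y, z in mm, a list of three; "turn": the turn about the tool's z in rad; "jaw": the opening, from -1 (shut) to 1 (fully open). A call has 1 to 8 rows; each row shifts and turns the commanded pose from where the row before left it, along the tool's axes as they then stand; what a row does not reach is not made up. A row lasts 1/12 s, in which the tool goes at most 41.7 mm and 7.16 degrees, less where a joint would pass 70% of its speed; a pose out of reach is approached as far as the arm can. A call is refused whole if a number of a shift passes 41.7 or a number of a turn 0.125, either way. A call with a gripper value outside its range is refused whole. The fingers move at their own pace and stop on an object; "grip_force" is the grip in N (left out, the last holds). Time passes only in rows, so rows that do not move let the fingers close. It gives the time, the measured TCP pose, the force, the opening and the grip force at its end, in the units of the state.
- bot.read_state(): the state, without advancing time (a new reading comes with each control period).
- bot.read_camera(name): name is "scene" or "top" or "wrist"; returns a dict with "pixels" (480x640x3 uint8, red, green, blue), "fovy" (degrees; the focal length in pixels is half the picture's height over the tangent of half this angle, whatever the lens; pixels are square), "cx", "cy" (the principal point, pixels), "camera_from_world" (4x4, takes a point from world to camera coordinates); the wrist camera has in their place "hand_eye" (4x4, takes a point from camera to tool coordinates, whose origin is the TCP and whose axes are the flange's). Camera axes: x right, y down, z forward; pixel columns grow to the right and rows downward; lengths in m; the calibration is good to about 2 mm. The wrist camera is an equidistant fisheye: a pixel r from the principal point sees the ray r / f radians off the axis. A picture is of the moment at which its call begins: read the wrist's pose just before it. There is no depth.
- bot.finish_job(): hands the job in; it is judged then, once.
The state is a dict: "time": time; "q": joint angles; "joint_vel": joint speeds; "joint_torque": joint torques, N m; "tool_pos": TCP position; "tcp_rot": TCP orientation; "wrist_force": force on the tool from outside, world axes, zero at the start; "torque": the same for the moment, N m; "width": opening from 0.0 (shut) to 1.0 (fully open); "grip_force": force on a finger pad.
Only numpy, scipy, OpenCV 4.12 (cv2) and the standard library are available. Lean on these libraries where they do the work, as an engineer would, in place of code of your own. Each camera call takes 0.05 s, during which the arm holds its last target. There are 200 camera calls.

### The job

Clamp the brown rock core for imaging: flip the red cam lever on the white carriage fully over to free the carriage, then slide the carriage so that its pad gently pushes the core fully home against the fixed stop, leaving no gap at either end. Then flip the lever fully back over to lock it and let go, with the core still snug and lying in its V-bed and nothing else on the bench disturbed.

Things in the scene. Friction and masses are not known exactly. Their poses are not given: they have to be found in the camera images.
- cradle: Core cradle fixed to the bench. Grey base 120 mm wide (x), 400 mm long (y -210 to +190), 12 mm thick; origin on the bench, z up. Along its y: a white carriage at the -y end; an aluminium V-bed, y -5 to +150, open above, holding a core with its axis along y, 55 mm above the bench; a white fixed stop 90 mm wide, 97 mm high, face at y +150. Its x points away from the robot, within 0.25 rad.
- stop_face (a point): Centre of the fixed stop's face (rubber patch), on the core axis 55 mm above the bench. Axes as the cradle's; the core comes against it from its -y side.
- carriage (a joint): Slide of the white carriage along the cradle's +y (m): 0 = fully back, grows towards the stop, limit 0.12. Body 74 (x) x 80 mm (y), top 75 mm above the bench; a pusher rod with a 32 mm rubber pad reaches out towards the stop. The pad meets a core that is home at joint 0.100. Freed, it slides with 2 to 3 N and stays where left; locked, it is held fast.
- pad_face (a point): Centre of the pusher pad's front face on the carriage, 55 mm above the bench; axes as the cradle's.
- grip_post (a point): Black square upright post, 24 x 24 mm, on top of the carriage, sides along the cradle's x and y, from 75 to 121 mm above the bench; this point is on its axis, 100 mm above the bench. Grip or push it to slide the carriage. It stands 58 mm from the lever's plane of swing, on the side of the stop.
- cam_lever (a joint): Cam lever on the carriage (rad): 0 = locked, leaning 35 deg to the cradle's -x (towards the robot); 1.222 = free, leaning 35 deg to +x. Swings up and over about an axis along the cradle's y, hard stops at both ends, stays where left. The cam grips below about 0.5 rad. Turning it takes 5 to 8 N at the ball. Push it sideways at ball or rod, or pinch the ball.
- lever_ball (a point): Centre of the slick red ball, 26 mm across, at the end of the cam lever, 75 mm from the pivot; the rod is 11 mm thick. 146 mm above the bench at either end of the swing, 160 mm when upright.
- lever_pivot (a point): Pivot of the cam lever, 85 mm above the bench; its axis runs along the cradle's y. Moves with the carriage.
- core_center (a point): Middle of the brown banded rock core, a cylinder 44 mm across and 100 mm long, about 0.4 kg, lying loose in the V-bed with its axis along the cradle's y, some way short of the stop. It may roll, so read only the position. Slides along the bed with 2 to 4 N.
- spare_core: Bystander: grey rock core, 44 mm across, 150 mm long, in the middle bay of the wooden tray. Origin at its underside.
- core_tray: Wooden tray 200 x 180 x 45 mm with three bays, fixed to the bench. Origin at its underside.
- mug: Bystander: blue mug, 82 mm across, 95 mm high. Origin at its underside.
- oil_bottle: Bystander: amber bottle 52 mm across, 120 mm high. Origin at its underside.
- slide_box: Bystander: green slide box 100 x 170 x 28 mm. Origin at its underside.
- dish: Bystander: clear round dish 90 mm across, 15 mm high. Origin at its underside.
- mouse: Bystander: black computer mouse 105 x 60 x 24 mm. Origin at its underside.
- brush: Bystander: small brush lying on the bench between robot and cradle.
- core: The same brown rock core as a body; its origin is on its surface and turns with it as it rolls, so use core_center for where it is.
Not all that is in view belongs to the job. What is shaped like the core but pink or purple is not meant.

How it is judged:
By the outcome, as a careful person would: the job done as asked, in the order asked, and still so for the second after the job is handed in, with the robot touching nothing.
It also fails if it takes over 64 s, if anything falls off the work surface, if the arm or the gripper's body presses on something with over 40 N, if the wrist force passes 120 N, or if a joint passes its speed limit or range.

## Working session

There is one attempt and no reset: what is moved stays moved. The work goes in short steps, Python scripts to look and compute and a tool call to move; the robot and the scene stay as the last step left them, time stands still between calls to the robot, and variables do not carry over. Pictures are saved under pics/ and viewed, at most 10 in all, crops included, and the job is handed in when it is done.

Besides the shell and the picture viewer there is one more tool, called after "Emit:" by a JSON object that holds its "fn" and its "kwargs". drive_tool: Moves the arm, as the interface text tells. Its arguments: {"type":"object","properties":{"increments":{"type":"array"},"grip_force":{"type":"number"}},"required":["increments"]}

```bash
mkdir -p pics
python3 - <<'E'
from workcell import bot
import cv2,numpy as np
np.set_printoptions(precision=4,suppress=True)
s=bot.read_state();print(s)
for n in("scene","top"):
    c=bot.read_camera(n);cv2.imwrite(f"pics/{n}0.png",c["pixels"][:,:,::-1])
    print(n,c["fovy"],c["cx"],c["cy"],c["camera_from_world"])
E
```

```text
{'time': 0.0, 'q': array([ 1.3021,  0.2648,  1.6054, -0.    ,  1.2737, -0.0369]), 'joint_vel': array([ 0.0002, -0.0009,  0.0005, -0.0009, -0.0012,  0.0001]), 'joint_torque': array([ -0.0032, -51.5099, -36.7318,  -0.0003,   0.0127,   0.    ]), 'tool_pos': array([0.155 , 0.6566, 0.4033]), 'tcp_rot': array([-0.3632, -3.1202,  0.0036]), 'wrist_force': array([-0.2903,  1.0232, -0.1983]), 'torque': array([-0.0152, -0.0291, -0.0071]), 'grip_force': 0.0, 'width': 1.000094945293533}
scene 54.954948995896245 318.39618066014776 229.89137453139307 [[-0.667   0.7448  0.0169  0.3351]
 [ 0.4896  0.4553 -0.7437 -0.19  ]
 [-0.5616 -0.4878 -0.6684  1.5186]
 [ 0.      0.      0.      1.    ]]
top 42.65896060349719 317.7467047009544 235.3898972104022 [[ 0.0093 -1.      0.0008  0.0319]
 [-0.99   -0.0094 -0.1404  0.5599]
 [ 0.1404  0.0005 -0.9901  1.3791]
 [ 0.      0.      0.      1.    ]]
```

View pics/scene0.png

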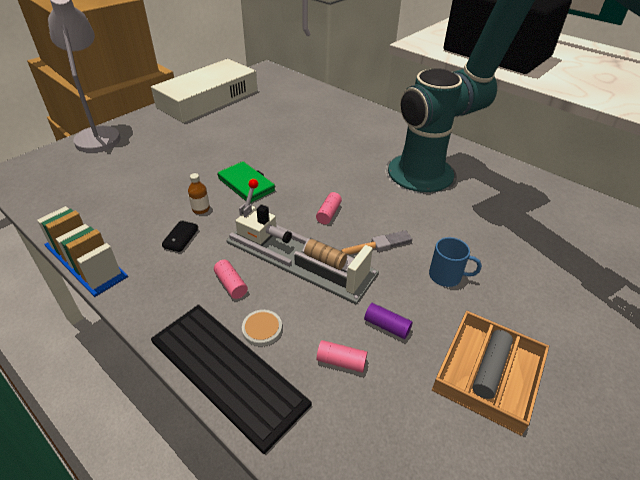

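View pics/top0.png

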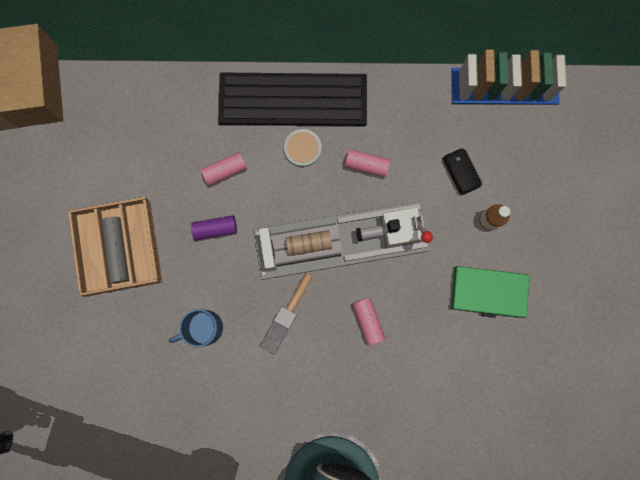

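The scene and top views agree. The brown banded core is in the cradle (top 308,242; scene 325,253). The red ball is at top (427,237) and scene (253,184), the black post at top (394,226), and the white stop at top (266,248). The pink and purple cylinders lie outside the cradle. Next I'll measure these points.

```bash
cat > h.py <<'E'
import cv2,numpy as np
from workcell import bot
np.set_printoptions(precision=4,suppress=True)
def ray(c,uv):
    f=240/np.tan(np.radians(c["fovy"])/2);M=c["camera_from_world"];R=M[:3,:3]
    d=R.T@np.array([(uv[0]-c["cx"])/f,(uv[1]-c["cy"])/f,1]);return -R.T@M[:3,3],d/np.linalg.norm(d)
def onz(c,uv,z):
    o,d=ray(c,uv);return o+d*(z-o[2])/d[2]
def tri(c1,u1,c2,u2):
    o1,d1=ray(c1,u1);o2,d2=ray(c2,u2)
    A=np.stack([d1,-d2],1);t=np.linalg.lstsq(A,o2-o1,rcond=None)[0]
    p,q=o1+t[0]*d1,o2+t[1]*d2;return (p+q)/2,np.linalg.norm(p-q)
def cen(m,box):
    x0,y0,x1,y1=box;k=np.zeros_like(m,np.uint8);k[y0:y1,x0:x1]=m[y0:y1,x0:x1]
    n,l,s,ce=cv2.connectedComponentsWithStats(k);i=1+np.argmax(s[1:,4]);return ce[i],s[i],(l==i).astype(np.uint8)
E
python3 - <<'E'
from h import *
t=bot.read_camera("top");s=bot.read_camera("scene")
def ch(c):return [c["pixels"][:,:,i].astype(int) for i in range(3)]
red=lambda c:(ch(c)[0]>110)&(ch(c)[1]<50)&(ch(c)[2]<50)
a=cen(red(t),(400,200,450,260));b=cen(red(s),(230,160,280,200));print("ball",a[:2],b[:2],tri(t,a[0],s,b[0]))
blk=lambda c:(c["pixels"].max(2)<45)
a=cen(blk(t),(382,215,404,238));b=cen(blk(s),(250,200,275,226));print("post",a[:2],b[:2],tri(t,a[0],s,b[0]),onz(t,a[0],.121))
brown=lambda c:(ch(c)[0]-ch(c)[2]>25)&(ch(c)[0]<220)
a=cen(brown(t),(276,220,340,265));r=cv2.minAreaRect(cv2.findNonZero(a[2]));print("core",a[:2],r,onz(t,r[0],.065))
bx=cv2.boxPoints(r);print([onz(t,p,.055) for p in bx])
big=cv2.resize(t["pixels"][195:285,245:445],None,fx=4,fy=4,interpolation=cv2.INTER_CUBIC)
cv2.imwrite("pics/crop1.png",big[:,:,::-1])
E
```

```text
ball (array([426.1148, 236.7705]), array([422, 232,  10,  10,  61], dtype=int32)) (array([252.7547, 182.8868]), array([249, 180,   9,   7,  53], dtype=int32)) (array([ 0.5443, -0.1946,  0.1488]), np.float64(0.003015676865108684))
post (array([392.1528, 225.9444]), array([387, 220,  12,  12,  72], dtype=int32)) (array([262.3797, 214.123 ]), array([257, 205,  12,  19, 187], dtype=int32)) (array([ 0.5752, -0.129 ,  0.0986]), np.float64(0.0037779253154265964)) [ 0.5703 -0.1248  0.121 ]
core (array([308.614 , 242.3434]), array([286, 231,  46,  24, 798], dtype=int32)) ((308.6497802734375, 242.43606567382812), (18.0504150390625, 44.9088020324707), 80.90972137451172) [0.5397 0.0576 0.065 ]
[array([0.5528, 0.1118, 0.055 ]), array([0.5701, 0.0107, 0.055 ]), array([0.5292, 0.0039, 0.055 ]), array([0.512 , 0.1046, 0.055 ])]
```

View pics/crop1.png

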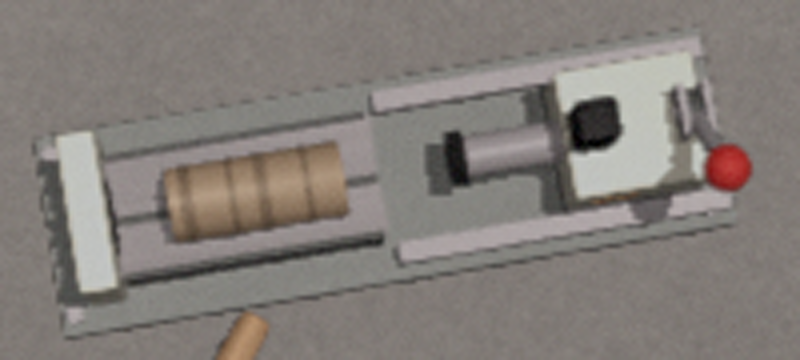

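Run:
```python
from h import *
from scipy.spatial.transform import Rotation as Ro
t=bot.read_camera("top")
P=[onz(t,(245+a/4,195+b/4),.012)[:2] for a,b in[(35,140),(68,335),(735,222),(700,35)]]
print("corners",P,[np.linalg.norm(P[i]-P[i-1]) for i in range(4)])
d=(P[1]-P[2])/np.linalg.norm(P[1]-P[2])+(P[0]-P[3])/np.linalg.norm(P[0]-P[3]);d/=np.linalg.norm(d);yaw=np.arctan2(-d[0],d[1])
ex=np.array([np.cos(yaw),np.sin(yaw)]);ey=d
c=np.mean(P,0)+.01*ey
print("yaw",yaw,"origin",c)
for n,uv,z in[("ball",(426.1,236.8),.146),("post",(392.8,226),.121),("core",(308.6,242.4),.062),("coreR",(245+345/4,195+178/4),.068),("coreL",(245+172/4,195+205/4),.068),("stopinnertop",(245+108/4,195+210/4),.097),("padfront",(245+452/4,195+158/4),.065)]:
    p=onz(t,uv,z)[:2];print(n,p,"cradle",[(p-c)@ex,(p-c)@ey])
s=bot.read_state();R=Ro.from_rotvec(s["tcp_rot"]).as_matrix();print(R)
```

```text
corners [array([0.5749, 0.1881]), array([0.4602, 0.1661]), array([ 0.5301, -0.2234]), array([ 0.6415, -0.2045])] [np.float64(0.3982074778089808), np.float64(0.11673576819869273), np.float64(0.39580418459913463), np.float64(0.11298425081015952)]
yaw 0.1728804848699285 origin [ 0.55   -0.0086]
ball [ 0.5436 -0.1939] cradle [np.float64(-0.038148470320954565), np.float64(-0.1815130767037331)]
post [ 0.5702 -0.1262] cradle [np.float64(-0.00027925594912273435), np.float64(-0.11933662640555355)]
core [0.5401 0.0578] cradle [np.float64(0.0017229787171454108), np.float64(0.06705713736671852)]
coreR [0.5464 0.0066] cradle [np.float64(-0.0008668036631662083), np.float64(0.01555306278440056)]
coreL [0.5302 0.104 ] cradle [np.float64(-0.00014444731969876293), np.float64(0.11434984992396265)]
stopinnertop [0.5235 0.1379] cradle [np.float64(-0.0009142111651703963), np.float64(0.14883986399795573)]
padfront [ 0.5589 -0.054 ] cradle [np.float64(0.0009337706451491255), np.float64(-0.046304450219870855)]
[[-0.9732  0.2298 -0.0003]
 [ 0.2298  0.9732 -0.0011]
 [ 0.0001 -0.0012 -1.    ]]
```

Emit:
{"fn": "drive_tool", "kwargs": {"increments": [{"delta_pos": [0, 0, 0], "turn": 0.12, "jaw": -1}, {"delta_pos": [0, 0, 0], "turn": 0.12, "jaw": -1}, {"delta_pos": [0, 0, 0], "turn": 0.12, "jaw": -1}, {"delta_pos": [0, 0, 0], "turn": 0.12, "jaw": -1}, {"delta_pos": [0, 0, 0], "turn": 0.12, "jaw": -1}, {"delta_pos": [0, 0, 0], "turn": 0.12, "jaw": -1}, {"delta_pos": [0, 0, 0], "turn": 0.12, "jaw": -1}, {"delta_pos": [0, 0, 0], "turn": 0.12, "jaw": -1}], "grip_force": 20}}

```text
time: 0.92
tool_pos: [0.1551, 0.6569, 0.4044]
tcp_rot: [1.771, 2.595, -0.001]
wrist_force: [0.3, -0.1, 0.1]
width: 0.004
grip_force: 0.0
```

Emit:
{"fn": "drive_tool", "kwargs": {"increments": [{"delta_pos": [0, 0, 0], "turn": 0.12, "jaw": -1}, {"delta_pos": [0, 0, 0], "turn": 0.086, "jaw": -1}, {"delta_pos": [-20, 4, 0], "turn": 0, "jaw": -1}, {"delta_pos": [-39, 8, 0], "turn": 0, "jaw": -1}, {"delta_pos": [-39, 8, 0], "turn": 0, "jaw": -1}, {"delta_pos": [-39, 8, 0], "turn": 0, "jaw": -1}, {"delta_pos": [-39, 8, 0], "turn": 0, "jaw": -1}, {"delta_pos": [-39, 8, 0], "turn": 0, "jaw": -1}]}}

```text
time: 1.58
tool_pos: [0.2356, 0.451, 0.4044]
tcp_rot: [2.02, 2.406, -0.0]
wrist_force: [0.2, -0.2, 0.6]
width: 0.002
grip_force: 0.0
```

Emit:
{"fn": "drive_tool", "kwargs": {"increments": [{"delta_pos": [-39, 8, 0], "turn": 0, "jaw": -1}, {"delta_pos": [-39, 8, 0], "turn": 0, "jaw": -1}, {"delta_pos": [-39, 8, 0], "turn": 0, "jaw": -1}, {"delta_pos": [-39, 8, 0], "turn": 0, "jaw": -1}, {"delta_pos": [-39, 8, 0], "turn": 0, "jaw": -1}, {"delta_pos": [-39, 8, 0], "turn": 0, "jaw": -1}, {"delta_pos": [-39, 8, 0], "turn": 0, "jaw": -1}, {"delta_pos": [-39, 8, 0], "turn": 0, "jaw": -1}]}}

```text
time: 2.25
tool_pos: [0.3521, 0.1546, 0.405]
tcp_rot: [2.02, 2.405, 0.002]
wrist_force: [2.2, -0.5, 0.8]
width: 0.003
grip_force: 0.0
```

Emit:
{"fn": "drive_tool", "kwargs": {"increments": [{"delta_pos": [-39, 8, 0], "turn": 0, "jaw": -1}, {"delta_pos": [-39, 8, 0], "turn": 0, "jaw": -1}, {"delta_pos": [-39, 8, 0], "turn": 0, "jaw": -1}, {"delta_pos": [-39, 8, 0], "turn": 0, "jaw": -1}, {"delta_pos": [-39, 8, 0], "turn": 0, "jaw": -1}, {"delta_pos": [-39, 8, 0], "turn": 0, "jaw": -1}, {"delta_pos": [-39, 8, 0], "turn": 0, "jaw": -1}, {"delta_pos": [-39, 8, 0], "turn": 0, "jaw": -1}]}}

```text
time: 2.92
tool_pos: [0.469, -0.1421, 0.4048]
tcp_rot: [2.022, 2.404, 0.001]
wrist_force: [-0.4, 1.4, 0.2]
width: -0.003
grip_force: 0.0
```

Emit:
{"fn": "drive_tool", "kwargs": {"increments": [{"delta_pos": [-31, 9, 0], "turn": 0, "jaw": -1}, {"delta_pos": [-31, 9, 0], "turn": 0, "jaw": -1}, {"delta_pos": [0, 0, 0], "turn": 0, "jaw": -1}, {"delta_pos": [0, 0, 0], "turn": 0, "jaw": -1}]}}

```text
time: 3.25
tool_pos: [0.4976, -0.1993, 0.4043]
tcp_rot: [-2.024, -2.402, 0.0]
wrist_force: [-0.5, -0.0, 0.7]
width: -0.002
grip_force: 0.0
```

Run:
```python
from h import *
s=bot.read_state();c=bot.read_camera("wrist");print(s["tool_pos"],s["tcp_rot"],s["q"],c["fovy"],c["cx"],c["cy"]);print(c["hand_eye"])
cv2.imwrite("pics/w1.png",c["pixels"][:,:,::-1])
```

```text
[ 0.4976 -0.1993  0.4043] [-2.0237 -2.4016  0.0002] [-0.4275  0.0011  1.9005  0.0002  1.241  -0.5979] 65.70646984690485 320.4908900498261 239.08472706615274
[[-0.     -0.9549 -0.297   0.0758]
 [ 1.     -0.0001  0.0003 -0.0003]
 [-0.0003 -0.297   0.9549  0.0312]
 [ 0.      0.      0.      1.    ]]
```

View pics/w1.png

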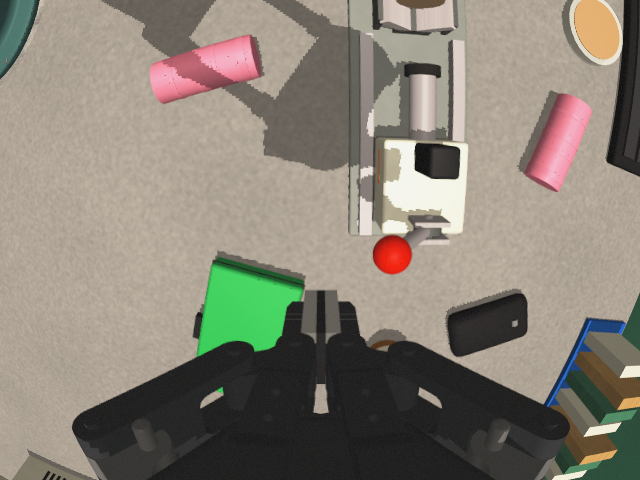

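The wrist view shows the ball at (392,254), the post top at (437,160) and clear space around the lever. Next I'll cast rays from this view to get closer-range positions.

```bash
cat >> h.py <<'E'
from scipy.spatial.transform import Rotation as Ro
C0=np.array([.55,-.0086]);EX=np.array([np.cos(.173),np.sin(.173)]);EY=np.array([-EX[1],EX[0]])
def cr(p):return np.array([(p[:2]-C0)@EX,(p[:2]-C0)@EY])*1000
def wz(c,s,uv,z):
    f=240/np.tan(np.radians(c["fovy"])/2);d=np.array([uv[0]-c["cx"],uv[1]-c["cy"]]);r=np.linalg.norm(d);th=r/f
    v=np.r_[d/r*np.sin(th),np.cos(th)];H=c["hand_eye"];R=Ro.from_rotvec(s["tcp_rot"]).as_matrix()
    o=R@H[:3,3]+s["tool_pos"];w=R@H[:3,:3]@v;return o+w*(z-o[2])/w[2]
E
python3 - <<'E'
from h import *
s=bot.read_state();c=bot.read_camera("wrist");p=c["pixels"].astype(int)
a=cen((p[:,:,0]>120)&(p[:,:,1]<70)&(p[:,:,2]<70),(360,220,430,290));print(a[:2],cr(wz(c,s,a[0],.146)))
for n,uv,z in[("post",(437,161),.121),("postcorners",(415,143),.121),("pc",(458,143),.121),("pad",(423,64),.06),("carL",(376,234),.075),("carR",(464,234),.075),("baseL",(349,235),.012)]:print(n,cr(wz(c,s,uv,z)))
print("tool",cr(s["tool_pos"]))
E
```

```text
(array([392.45  , 256.5579]), array([ 373,  238,   39,   38, 1140], dtype=int32)) [ -37.8604 -184.2568]
post [  -3.8179 -122.9533]
postcorners [ -20.3449 -111.0478]
pc [  11.4149 -109.4107]
pad [  1.4607 -44.1891]
carL [ -38.498  -189.7321]
carR [  41.0201 -189.6223]
baseL [ -56.3668 -209.3677]
tool [ -84.6674 -177.6577]
```

Emit:
{"fn": "drive_tool", "kwargs": {"increments": [{"delta_pos": [-3, 0, 35], "turn": 0, "jaw": -1}, {"delta_pos": [0, 0, 35], "turn": 0, "jaw": -1}, {"delta_pos": [0, 0, 33], "turn": 0, "jaw": -1}, {"delta_pos": [0, 5, 0], "turn": 0, "jaw": -1}, {"delta_pos": [0, 5, 0], "turn": 0, "jaw": -1}, {"delta_pos": [0, 5, 0], "turn": 0, "jaw": -1}, {"delta_pos": [0, 5, 0], "turn": 0, "jaw": -1}, {"delta_pos": [0, 5, 0], "turn": 0, "jaw": -1}]}}

```text
time: 4.02
tool_pos: [0.5237, -0.1966, 0.3046]
tcp_rot: [2.018, 2.403, 0.0]
wrist_force: [-4.1, -0.7, 2.5]
width: -0.003
grip_force: 2.1
```

Emit:
{"fn": "drive_tool", "kwargs": {"increments": [{"delta_pos": [0, 5, 0], "turn": 0, "jaw": -1}, {"delta_pos": [0, 5, 0], "turn": 0, "jaw": -1}, {"delta_pos": [0, 5, 0], "turn": 0, "jaw": -1}, {"delta_pos": [0, 5, 0], "turn": 0, "jaw": -1}, {"delta_pos": [0, 5, 0], "turn": 0, "jaw": -1}, {"delta_pos": [0, 5, 0], "turn": 0, "jaw": -1}, {"delta_pos": [0, 5, 0], "turn": 0, "jaw": -1}, {"delta_pos": [0, 5, 0], "turn": 0, "jaw": -1}]}}

```text
time: 4.68
tool_pos: [0.5627, -0.19, 0.3033]
tcp_rot: [2.02, 2.403, 0.0]
wrist_force: [-5.6, -0.1, 6.4]
width: 0.0
grip_force: 4.1
```

Emit:
{"fn": "drive_tool", "kwargs": {"increments": [{"delta_pos": [0, 4, 0], "turn": 0, "jaw": -1}, {"delta_pos": [0, 4, 0], "turn": 0, "jaw": -1}, {"delta_pos": [0, 4, 0], "turn": 0, "jaw": -1}, {"delta_pos": [0, 4, 0], "turn": 0, "jaw": -1}, {"delta_pos": [0, 4, 0], "turn": 0, "jaw": -1}, {"delta_pos": [0, 4, 0], "turn": 0, "jaw": -1}]}}

```text
time: 5.18
tool_pos: [0.5854, -0.1856, 0.3008]
tcp_rot: [-2.02, -2.404, 0.002]
wrist_force: [-4.7, -3.8, -1.5]
width: 0.006
grip_force: 2.6
```

Emit:
{"fn": "drive_tool", "kwargs": {"increments": [{"delta_pos": [0, 3, 0], "turn": 0, "jaw": -1}, {"delta_pos": [0, 2, 0], "turn": 0, "jaw": -1}, {"delta_pos": [0, 0, 0], "turn": 0, "jaw": -1}]}}

```text
time: 5.43
tool_pos: [0.59, -0.1847, 0.2999]
tcp_rot: [-2.019, -2.403, 0.003]
wrist_force: [-3.7, -2.8, -1.2]
width: -0.001
grip_force: 2.1
```

Emit:
{"fn": "drive_tool", "kwargs": {"increments": [{"delta_pos": [0, 2, 0], "turn": 0, "jaw": -1}, {"delta_pos": [0, 2, 0], "turn": 0, "jaw": -1}, {"delta_pos": [0, 0, 0], "turn": 0, "jaw": -1}]}}

```text
time: 5.68
tool_pos: [0.5933, -0.1839, 0.2994]
tcp_rot: [-2.018, -2.401, 0.005]
wrist_force: [-6.5, -2.0, -1.6]
width: 0.001
grip_force: 2.6
```

Emit:
{"fn": "drive_tool", "kwargs": {"increments": [{"delta_pos": [0, 2, 0], "turn": 0, "jaw": -1}, {"delta_pos": [0, 1, 0], "turn": 0, "jaw": -1}, {"delta_pos": [0, 0, 0], "turn": 0, "jaw": -1}]}}

```text
time: 5.93
tool_pos: [0.596, -0.1832, 0.2993]
tcp_rot: [-2.017, -2.401, 0.005]
wrist_force: [-8.1, -2.0, -1.7]
width: 0.002
grip_force: 2.7
```

Emit:
{"fn": "drive_tool", "kwargs": {"increments": [{"delta_pos": [0, 2, 0], "turn": 0, "jaw": -1}, {"delta_pos": [0, 1, 0], "turn": 0, "jaw": -1}, {"delta_pos": [0, 0, 0], "turn": 0, "jaw": -1}]}}

```text
time: 6.18
tool_pos: [0.599, -0.1826, 0.2994]
tcp_rot: [-2.018, -2.401, 0.004]
wrist_force: [-6.6, -1.1, -0.9]
width: -0.0
grip_force: 2.7
```

Run:
```python
from h import *
s=bot.read_state();c=bot.read_camera("wrist");print(cr(s["tool_pos"]),s["wrist_force"])
t=bot.read_camera("top")["pixels"][185:285,345:465]
b=cv2.resize(t,None,fx=3.8,fy=3.8);w=cv2.resize(c["pixels"],(400,300))
o=np.zeros((400,860,3),np.uint8);o[:b.shape[0],:b.shape[1]]=b;o[:300,460:]=w
cv2.imwrite("pics/c2.png",cv2.resize(o,(800,372))[:,:,::-1])
```

```text
[  18.3076 -179.883 ] [-6.6122 -1.1475 -0.8959]
```

View pics/c2.png

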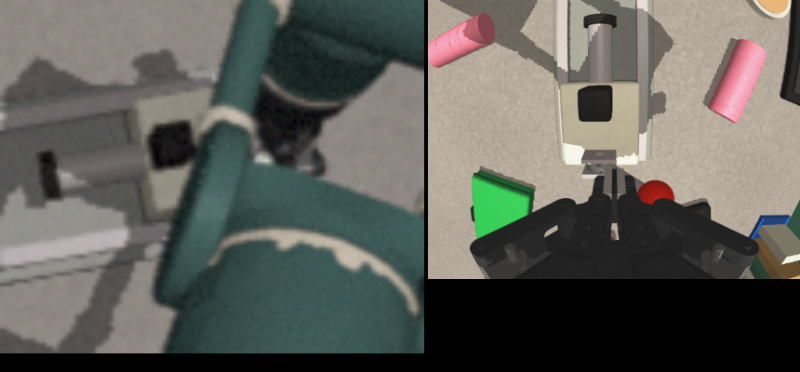

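The wrist view shows the red ball leaning to the far side of the fingers, at about (655,190), and it is still moving. I'll keep pushing until it hits the hard stop.

Emit:
{"fn": "drive_tool", "kwargs": {"increments": [{"delta_pos": [0, 2, 0], "turn": 0, "jaw": -1}, {"delta_pos": [0, 1, 0], "turn": 0, "jaw": -1}, {"delta_pos": [0, 0, 0], "turn": 0, "jaw": -1}]}}

```text
time: 6.53
tool_pos: [0.6016, -0.1822, 0.2993]
tcp_rot: [-2.017, -2.4, 0.006]
wrist_force: [-7.4, -1.8, 0.2]
width: -0.001
grip_force: 3.6
```

Emit:
{"fn": "drive_tool", "kwargs": {"increments": [{"delta_pos": [0, 2, 0], "turn": 0, "jaw": -1}, {"delta_pos": [0, 1, 0], "turn": 0, "jaw": -1}, {"delta_pos": [0, 0, 0], "turn": 0, "jaw": -1}]}}

```text
time: 6.78
tool_pos: [0.603, -0.182, 0.2991]
tcp_rot: [-2.014, -2.397, 0.012]
wrist_force: [-15.6, -2.6, 4.1]
width: -0.005
grip_force: 7.5
```

Emit:
{"fn": "drive_tool", "kwargs": {"increments": [{"delta_pos": [0, 2, 0], "turn": 0, "jaw": -1}, {"delta_pos": [0, 0, 0], "turn": 0, "jaw": -1}]}}

```text
time: 6.95
tool_pos: [0.6039, -0.1819, 0.2989]
tcp_rot: [-2.012, -2.395, 0.015]
wrist_force: [-20.4, -3.2, 7.1]
width: -0.002
grip_force: 10.3
```

Emit:
{"fn": "drive_tool", "kwargs": {"increments": [{"delta_pos": [0, -12, 0], "turn": 0, "jaw": -1}, {"delta_pos": [0, 0, -40], "turn": 0, "jaw": -1}, {"delta_pos": [0, 0, -40], "turn": 0, "jaw": -1}, {"delta_pos": [26, -15, 0], "turn": 0, "jaw": -1}, {"delta_pos": [0, 0, 0], "turn": 0, "jaw": -1}, {"delta_pos": [0, 0, 0], "turn": 0, "jaw": -1}]}}

```text
time: 7.45
tool_pos: [0.5776, -0.1598, 0.3828]
tcp_rot: [2.018, 2.404, 0.004]
wrist_force: [0.7, -1.0, -1.1]
width: 0.002
grip_force: 0.0
```

Run:
```python
from h import *
s=bot.read_state();c=bot.read_camera("wrist");print(cr(s["tool_pos"]),s["tool_pos"],s["wrist_force"])
cv2.imwrite("pics/w3.png",c["pixels"][:,:,::-1])
```

```text
[   1.1565 -153.6696] [ 0.5776 -0.1598  0.3828] [ 0.6507 -0.9985 -1.0612]
```

View pics/w3.png

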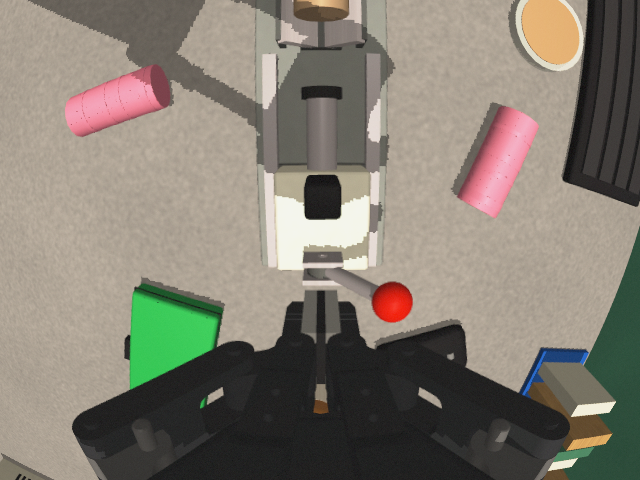

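The lever now leans to the far side (ball at 392,301). The post is at (322,197) and the bracket at (322,268).

Run:
```python
from h import *
s=bot.read_state();c=bot.read_camera("wrist")
for n,uv,z in[("ball",(392,301),.146),("post bottom rear top?",(322,218),.121),("post top front",(322,178),.121),("post front base",(322,176),.075),("brk front",(322,253),.095),("brk front",(322,253),.075),("brk top rear",(322,262),.095),("car rear L",(277,270),.075),("car rear R",(369,270),.075),("pad",(322,88),.055)]:print(n,cr(wz(c,s,uv,z)))
```

```text
ball [  45.9325 -182.4473]
post bottom rear top? [   2.395  -135.7874]
post top front [   2.3543 -110.1203]
post front base [   2.6652 -114.9852]
brk front [   2.6251 -168.5743]
brk front [   2.7685 -175.6384]
brk top rear [   2.6391 -175.5974]
car rear L [ -33.3216 -190.1678]
car rear R [  40.6059 -190.2278]
pad [  2.7232 -47.3139]
```

Emit:
{"fn": "drive_tool", "kwargs": {"increments": [{"delta_pos": [2, 2, 35], "turn": 0, "jaw": -1}, {"delta_pos": [0, 0, 35], "turn": 0, "jaw": -1}, {"delta_pos": [0, 0, 20], "turn": 0, "jaw": -1}, {"delta_pos": [0, 0, 10], "turn": 0, "jaw": -1}, {"delta_pos": [0, 0, 9], "turn": 0, "jaw": -1}, {"delta_pos": [0, 0, 0], "turn": 0, "jaw": -1}]}}

```text
time: 8.05
tool_pos: [0.5785, -0.1584, 0.2705]
tcp_rot: [-2.02, -2.402, 0.002]
wrist_force: [0.4, 0.3, -1.1]
width: -0.003
grip_force: 0.0
```

Emit:
{"fn": "drive_tool", "kwargs": {"increments": [{"delta_pos": [3, 0, 0], "turn": 0, "jaw": -1}, {"delta_pos": [3, 0, 0], "turn": 0, "jaw": -1}, {"delta_pos": [3, 0, 0], "turn": 0, "jaw": -1}, {"delta_pos": [3, 0, 0], "turn": 0, "jaw": -1}, {"delta_pos": [3, 0, 0], "turn": 0, "jaw": -1}]}}

```text
time: 8.47
tool_pos: [0.5769, -0.1435, 0.2744]
tcp_rot: [2.019, 2.403, 0.002]
wrist_force: [1.2, -1.6, 2.2]
width: -0.002
grip_force: 1.1
```

Emit:
{"fn": "drive_tool", "kwargs": {"increments": [{"delta_pos": [5, 0, 0], "turn": 0, "jaw": -1}, {"delta_pos": [5, 0, 0], "turn": 0, "jaw": -1}, {"delta_pos": [5, 0, 0], "turn": 0, "jaw": -1}, {"delta_pos": [5, 0, 0], "turn": 0, "jaw": -1}, {"delta_pos": [5, 0, 0], "turn": 0, "jaw": -1}, {"delta_pos": [5, 0, 0], "turn": 0, "jaw": -1}, {"delta_pos": [4, 0, 0], "turn": 0, "jaw": -1}, {"delta_pos": [3, 0, 0], "turn": 0, "jaw": -1}]}}

```text
time: 9.13
tool_pos: [0.5695, -0.1064, 0.2725]
tcp_rot: [-2.02, -2.405, 0.0]
wrist_force: [0.5, -2.7, 2.0]
width: 0.001
grip_force: 1.1
```

Emit:
{"fn": "drive_tool", "kwargs": {"increments": [{"delta_pos": [2, 0, 0], "turn": 0, "jaw": -1}, {"delta_pos": [2, 0, 0], "turn": 0, "jaw": -1}, {"delta_pos": [2, 0, 0], "turn": 0, "jaw": -1}, {"delta_pos": [2, 0, 0], "turn": 0, "jaw": -1}, {"delta_pos": [2, 0, 0], "turn": 0, "jaw": -1}, {"delta_pos": [2, 0, 0], "turn": 0, "jaw": -1}, {"delta_pos": [2, 0, 0], "turn": 0, "jaw": -1}, {"delta_pos": [2, 0, 0], "turn": 0, "jaw": -1}]}}

```text
time: 9.8
tool_pos: [0.5669, -0.092, 0.2725]
tcp_rot: [2.019, 2.405, -0.003]
wrist_force: [0.0, -8.0, 0.1]
width: 0.002
grip_force: 3.7
```

Emit:
{"fn": "drive_tool", "kwargs": {"increments": [{"delta_pos": [2, 0, 0], "turn": 0, "jaw": -1}, {"delta_pos": [2, 0, 0], "turn": 0, "jaw": -1}, {"delta_pos": [2, 0, 0], "turn": 0, "jaw": -1}, {"delta_pos": [2, 0, 0], "turn": 0, "jaw": -1}, {"delta_pos": [2, 0, 0], "turn": 0, "jaw": -1}, {"delta_pos": [2, 0, 0], "turn": 0, "jaw": -1}, {"delta_pos": [2, 0, 0], "turn": 0, "jaw": -1}, {"delta_pos": [2, 0, 0], "turn": 0, "jaw": -1}]}}

```text
time: 10.47
tool_pos: [0.5642, -0.0765, 0.2725]
tcp_rot: [2.02, 2.404, -0.003]
wrist_force: [-0.4, -7.4, 0.8]
width: -0.001
grip_force: 3.7
```

Emit:
{"fn": "drive_tool", "kwargs": {"increments": [{"delta_pos": [2, 0, 0], "turn": 0, "jaw": -1}, {"delta_pos": [2, 0, 0], "turn": 0, "jaw": -1}, {"delta_pos": [2, 0, 0], "turn": 0, "jaw": -1}, {"delta_pos": [2, 0, 0], "turn": 0, "jaw": -1}, {"delta_pos": [2, 0, 0], "turn": 0, "jaw": -1}, {"delta_pos": [2, 0, 0], "turn": 0, "jaw": -1}, {"delta_pos": [1, 0, 0], "turn": 0, "jaw": -1}, {"delta_pos": [1, 0, 0], "turn": 0, "jaw": -1}]}}

```text
time: 11.13
tool_pos: [0.5617, -0.0627, 0.2725]
tcp_rot: [2.02, 2.405, -0.003]
wrist_force: [0.4, -8.0, -0.1]
width: -0.0
grip_force: 3.6
```

Emit:
{"fn": "drive_tool", "kwargs": {"increments": [{"delta_pos": [1, 0, 0], "turn": 0, "jaw": -1}, {"delta_pos": [1, 0, 0], "turn": 0, "jaw": -1}, {"delta_pos": [1, 0, 0], "turn": 0, "jaw": -1}, {"delta_pos": [1, 0, 0], "turn": 0, "jaw": -1}]}}

```text
time: 11.47
tool_pos: [0.5612, -0.0598, 0.2725]
tcp_rot: [2.017, 2.404, -0.006]
wrist_force: [1.7, -15.4, -1.5]
width: 0.005
grip_force: 7.8
```

Emit:
{"fn": "drive_tool", "kwargs": {"increments": [{"delta_pos": [1, 0, 0], "turn": 0, "jaw": -1}, {"delta_pos": [1, 0, 0], "turn": 0, "jaw": -1}, {"delta_pos": [0, 0, 0], "turn": 0, "jaw": -1}]}}

```text
time: 11.72
tool_pos: [0.561, -0.0593, 0.2726]
tcp_rot: [2.015, 2.402, -0.009]
wrist_force: [1.4, -18.8, -2.4]
width: 0.003
grip_force: 9.6
```

Emit:
{"fn": "drive_tool", "kwargs": {"increments": [{"delta_pos": [-2, 0, 0], "turn": 0, "jaw": -1}, {"delta_pos": [-3, 0, 0], "turn": 0, "jaw": -1}, {"delta_pos": [-5, 0, 0], "turn": 0, "jaw": -1}, {"delta_pos": [0, 0, -40], "turn": 0, "jaw": -1}, {"delta_pos": [0, 0, -40], "turn": 0, "jaw": -1}, {"delta_pos": [0, 0, -40], "turn": 0, "jaw": -1}, {"delta_pos": [-13, 30, 0], "turn": 0, "jaw": -1}, {"delta_pos": [-12, 30, 0], "turn": 0, "jaw": -1}]}}

```text
time: 12.38
tool_pos: [0.6269, -0.0796, 0.3982]
tcp_rot: [2.016, 2.4, 0.008]
wrist_force: [1.3, 0.5, -0.7]
width: 0.002
grip_force: 0.0
```

Emit:
{"fn": "drive_tool", "kwargs": {"increments": [{"delta_pos": [0, 32, 0], "turn": 0, "jaw": -1}, {"delta_pos": [0, 0, 0], "turn": 0, "jaw": -1}, {"delta_pos": [0, 0, 0], "turn": 0, "jaw": -1}]}}

```text
time: 12.63
tool_pos: [0.6584, -0.0739, 0.3914]
tcp_rot: [-2.019, -2.404, 0.001]
wrist_force: [-1.0, -0.6, 0.2]
width: 0.0
grip_force: 0.0
```

Run:
```python
from h import *
s=bot.read_state();c=bot.read_camera("wrist");print(cr(s["tool_pos"]),s["tool_pos"]);p=c["pixels"].astype(int)
a=cen((p[:,:,0]>120)&(p[:,:,1]<70)&(p[:,:,2]<70),(150,150,330,400));print(a[:2],cr(wz(c,s,a[0],.146)))
cv2.imwrite("pics/w4.png",c["pixels"][:,:,::-1])
```

```text
[ 95.5056 -82.9393] [ 0.6584 -0.0739  0.3914]
(array([242.1385, 261.7014]), array([ 223,  242,   40,   40, 1256], dtype=int32)) [ 45.789  -88.2918]
```

View pics/w4.png

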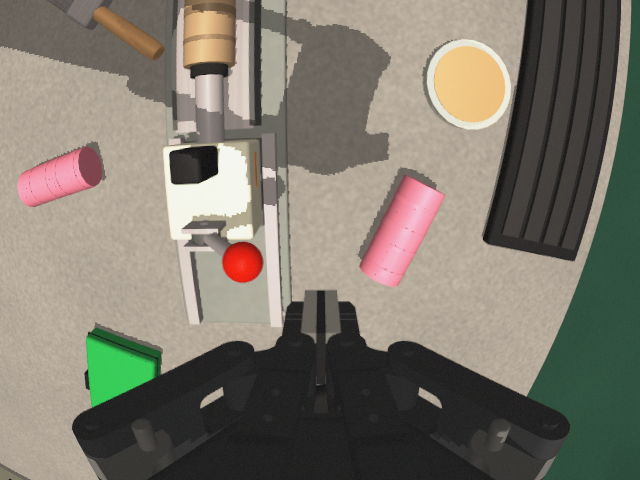

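Emit:
{"fn": "drive_tool", "kwargs": {"increments": [{"delta_pos": [-4, 0, 35], "turn": 0, "jaw": -1}, {"delta_pos": [0, 0, 35], "turn": 0, "jaw": -1}, {"delta_pos": [0, 0, 21], "turn": 0, "jaw": -1}, {"delta_pos": [0, -5, 0], "turn": 0, "jaw": -1}, {"delta_pos": [0, -5, 0], "turn": 0, "jaw": -1}, {"delta_pos": [0, -5, 0], "turn": 0, "jaw": -1}, {"delta_pos": [0, -5, 0], "turn": 0, "jaw": -1}, {"delta_pos": [0, -5, 0], "turn": 0, "jaw": -1}]}}

```text
time: 13.35
tool_pos: [0.6345, -0.0829, 0.305]
tcp_rot: [2.018, 2.4, 0.007]
wrist_force: [9.4, 2.8, 4.2]
width: -0.002
grip_force: 4.7
```

Emit:
{"fn": "drive_tool", "kwargs": {"increments": [{"delta_pos": [0, -5, 0], "turn": 0, "jaw": -1}, {"delta_pos": [0, -5, 0], "turn": 0, "jaw": -1}, {"delta_pos": [0, -5, 0], "turn": 0, "jaw": -1}, {"delta_pos": [0, -5, 0], "turn": 0, "jaw": -1}, {"delta_pos": [0, -5, 0], "turn": 0, "jaw": -1}, {"delta_pos": [0, -5, 0], "turn": 0, "jaw": -1}, {"delta_pos": [0, -5, 0], "turn": 0, "jaw": -1}, {"delta_pos": [0, -5, 0], "turn": 0, "jaw": -1}]}}

```text
time: 14.02
tool_pos: [0.5965, -0.0898, 0.3065]
tcp_rot: [2.015, 2.397, 0.01]
wrist_force: [4.7, 1.2, 3.2]
width: 0.002
grip_force: 2.8
```

Emit:
{"fn": "drive_tool", "kwargs": {"increments": [{"delta_pos": [0, -4, 0], "turn": 0, "jaw": -1}, {"delta_pos": [0, -4, 0], "turn": 0, "jaw": -1}, {"delta_pos": [0, -4, 0], "turn": 0, "jaw": -1}, {"delta_pos": [0, -4, 0], "turn": 0, "jaw": -1}, {"delta_pos": [0, -4, 0], "turn": 0, "jaw": -1}, {"delta_pos": [0, -4, 0], "turn": 0, "jaw": -1}, {"delta_pos": [0, -4, 0], "turn": 0, "jaw": -1}, {"delta_pos": [0, -4, 0], "turn": 0, "jaw": -1}]}}

```text
time: 14.68
tool_pos: [0.5642, -0.0954, 0.3042]
tcp_rot: [2.017, 2.399, 0.008]
wrist_force: [8.3, 0.9, -4.5]
width: 0.003
grip_force: 4.1
```

Emit:
{"fn": "drive_tool", "kwargs": {"increments": [{"delta_pos": [0, -3, 0], "turn": 0, "jaw": -1}, {"delta_pos": [0, -3, 0], "turn": 0, "jaw": -1}, {"delta_pos": [0, -3, 0], "turn": 0, "jaw": -1}, {"delta_pos": [0, -2, 0], "turn": 0, "jaw": -1}, {"delta_pos": [0, 0, 0], "turn": 0, "jaw": -1}]}}

```text
time: 15.1
tool_pos: [0.5537, -0.097, 0.3037]
tcp_rot: [2.017, 2.399, 0.01]
wrist_force: [10.4, 1.7, -4.9]
width: -0.0
grip_force: 4.9
```

Emit:
{"fn": "drive_tool", "kwargs": {"increments": [{"delta_pos": [0, -2, 0], "turn": 0, "jaw": -1}, {"delta_pos": [0, -2, 0], "turn": 0, "jaw": -1}, {"delta_pos": [0, 0, 0], "turn": 0, "jaw": -1}]}}

```text
time: 15.35
tool_pos: [0.5502, -0.0976, 0.3038]
tcp_rot: [2.016, 2.398, 0.011]
wrist_force: [12.2, 1.5, -7.3]
width: 0.002
grip_force: 5.7
```

Emit:
{"fn": "drive_tool", "kwargs": {"increments": [{"delta_pos": [0, -2, 0], "turn": 0, "jaw": -1}, {"delta_pos": [0, 0, 0], "turn": 0, "jaw": -1}]}}

```text
time: 15.52
tool_pos: [0.549, -0.0978, 0.3041]
tcp_rot: [2.015, 2.396, 0.014]
wrist_force: [13.6, 1.6, -6.9]
width: 0.004
grip_force: 7.2
```

Emit:
{"fn": "drive_tool", "kwargs": {"increments": [{"delta_pos": [0, -2, 0], "turn": 0, "jaw": -1}, {"delta_pos": [0, -1, 0], "turn": 0, "jaw": -1}, {"delta_pos": [0, 0, 0], "turn": 0, "jaw": -1}]}}

```text
time: 15.77
tool_pos: [0.5478, -0.0981, 0.3045]
tcp_rot: [2.013, 2.392, 0.02]
wrist_force: [22.3, 4.0, -12.8]
width: -0.003
grip_force: 10.9
```

Emit:
{"fn": "drive_tool", "kwargs": {"increments": [{"delta_pos": [0, -2, 0], "turn": 0, "jaw": -1}, {"delta_pos": [0, 0, 0], "turn": 0, "jaw": -1}]}}

```text
time: 15.93
tool_pos: [0.5469, -0.0982, 0.3049]
tcp_rot: [2.011, 2.39, 0.025]
wrist_force: [26.6, 6.1, -13.9]
width: 0.0
grip_force: 13.2
```

Hard stop reached: the force climbed to about 27 N with almost no movement. Next I'll back off, lift, and move clear of the top camera's view to check.

Emit:
{"fn": "drive_tool", "kwargs": {"increments": [{"delta_pos": [0, 5, 0], "turn": 0, "jaw": -1}, {"delta_pos": [0, 10, 0], "turn": 0, "jaw": -1}, {"delta_pos": [0, 0, -40], "turn": 0, "jaw": -1}, {"delta_pos": [0, 0, -40], "turn": 0, "jaw": -1}, {"delta_pos": [0, 0, -25], "turn": 0, "jaw": -1}, {"delta_pos": [-30, 0, 0], "turn": 0, "jaw": -1}, {"delta_pos": [-39, -8, 0], "turn": 0, "jaw": -1}, {"delta_pos": [-39, -8, 0], "turn": 0, "jaw": -1}]}}

```text
time: 16.6
tool_pos: [0.5585, -0.2058, 0.4088]
tcp_rot: [2.017, 2.406, 0.001]
wrist_force: [0.7, -0.2, -0.0]
width: 0.001
grip_force: 0.0
```

Emit:
{"fn": "drive_tool", "kwargs": {"increments": [{"delta_pos": [-39, -8, 0], "turn": 0, "jaw": -1}, {"delta_pos": [-39, -8, 0], "turn": 0, "jaw": -1}, {"delta_pos": [-39, -8, 0], "turn": 0, "jaw": -1}, {"delta_pos": [-39, -8, 0], "turn": 0, "jaw": -1}, {"delta_pos": [-39, -8, 0], "turn": 0, "jaw": -1}, {"delta_pos": [0, 0, 0], "turn": 0, "jaw": -1}, {"delta_pos": [0, 0, 0], "turn": 0, "jaw": -1}]}}

```text
time: 17.18
tool_pos: [0.5516, -0.4067, 0.4066]
tcp_rot: [-2.025, -2.4, 0.001]
wrist_force: [1.1, 0.5, -0.5]
width: -0.002
grip_force: 0.0
```

Run:
```python
from h import *
t=bot.read_camera("top");s=bot.read_camera("scene")
def red(c):
    p=c["pixels"].astype(int);return (p[:,:,0]>110)&(p[:,:,1]<50)&(p[:,:,2]<50)
a=cen(red(t),(350,200,450,280));b=cen(red(s),(230,160,320,240));p,e=tri(t,a[0],s,b[0]);print(cr(p),p,e)
A=cv2.resize(t["pixels"][195:285,245:445],(800,360),interpolation=cv2.INTER_CUBIC)
B=cv2.resize(s["pixels"][175:305,220:400],(332,240),interpolation=cv2.INTER_CUBIC)
o=np.zeros((600,800,3),np.uint8);o[:360]=A;o[360:,:332]=B;o[360:,340:660]=cv2.resize(t["pixels"],(320,240))
cv2.imwrite("pics/fin.png",o[:,:,::-1])
```

```text
[-40.3715 -86.7109] [ 0.5252 -0.101   0.1483] 0.005106477678092106
```

View pics/fin.png

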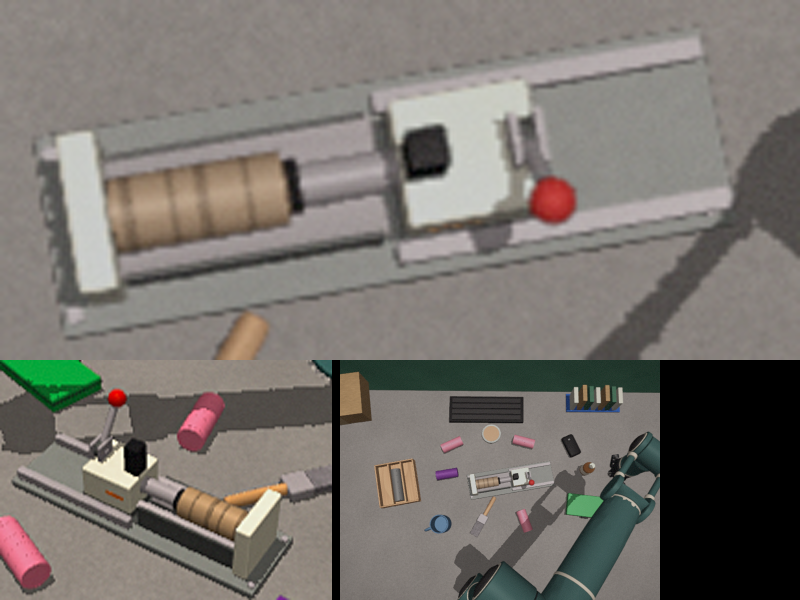

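The core sits against the stop (crop 108,210) and the pad touches its other end (290,185). The lever is fully back over, with the ball at x −40 mm against about −38 mm at the start. The other objects are where they were, so I'm handing in.

```bash
python3 -c "
from workcell import bot
print(bot.finish_job())"
```

```text
the job is handed in; nothing more can be done
None
```

The job is handed in at about 17 s: the camera shows the core home against the stop with the pad touching its other end, the lever flipped fully back to locked, the arm clear and nothing else moved; no score came back.

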